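# Put the honeycomb soldering block back in the row

## Task

The honeycomb soldering block is lying on the heat plate: put it away in the wooden caddy, standing on its short end, thickness along the row, as the next block after the two already there. Close the row up against the caddy's left cheek (left as seen from the robot) so that all three blocks stand upright, face to face without gaps, their backs at the rail. Leave everything else on the bench where it is, and do not knock the other blocks over.

Things in the scene. Friction and masses are not known exactly. Their poses are not given: they have to be found in the camera images.
- honeycomb: the block to put away: fawn ceramic soldering block with small dark holes, rigid, 130 to 230 g, 75 mm long (own x) by 55 mm wide (own y) by 30 mm thick (own z), both ends alike. Starts flat on the heat plate. Origin at the centre of the 75 x 55 underside it first lies on. On a 55 x 30 end it is 75 mm tall and stays up by itself if let go within about 15 degrees of upright
- honeycomb_mid (a point): the middle of the honeycomb block: 15 mm above its first underside, 37.5 mm above what it stands on when on end; axes as honeycomb
- charcoal: black charcoal soldering block: stands on its short end on the caddy's shelf, 55 mm deep (own x), 30 mm thick (own y, along the row), 95 mm tall (z up); origin at the centre of its underside. Loose, 95 to 160 g; charcoal and magnesia may be in either order in the row
- magnesia: off-white magnesia soldering block: stands on its short end on the caddy's shelf, 55 mm deep (own x), 30 mm thick (own y, along the row), 95 mm tall (z up); origin at the centre of its underside. Loose, 175 to 290 g; charcoal and magnesia may be in either order in the row
- rack: fixed wooden bench caddy, 115 mm deep (own x) by 175 mm wide (own y): two drawers below (of no concern), on top an open shelf 66 mm above the bench between two end cheeks 10 mm thick and 95 mm tall above the shelf. Origin at the centre of its underside; the drawer front faces own -x, own +y is left as seen from the robot, z up
- rack_shelf (a point): point on the shelf's surface above the caddy's origin, axes as the caddy. The cheeks' inner faces lie at own y = +77.5 and -77.5 mm. At own x = +47.5 mm is the inner face of a back rail 20 mm tall and 10 mm thick; front and top are open. A block with its back at the rail has its middle at own x = +20 mm
- rack_start (a point): foot of the left (+y) cheek's inner face, at the depth where blocks with backs at the rail have their middle. The row starts here: the first block stands within 5 mm of the cheek, the second 4 to 17 mm apart from it, both a little askew, and the rest of the shelf to the right is empty. The blocks slide along the shelf when pushed with a few newtons
- plate: fixed dark heat plate lying on the bench, 240 mm (own x) by 200 mm (own y), 6 mm thick; origin at the centre of its underside. Flat and smooth, a good place to stand a block
- offcut: Bystander: leave it where it is. Broken piece of thin honeycomb block, about 45 x 80 x 13 mm, lying on the far part of the heat plate; origin at the centre of its underside
- tweezers: Bystander: leave it where it is. Soldering tweezers, 155 x 9 x 12 mm, lying along own x; origin under the middle
- caliper: Bystander: leave it where it is. Digital caliper, 190 x 65 x 12 mm, lying along own x; origin under the middle of the beam
- cork: Bystander: leave it where it is. Cork, 24 mm diameter, 45 mm long, lying along own x; origin under the middle
- benchblock: Bystander: leave it where it is. Steel bench block, 50 x 50 x 19 mm; origin at the centre of its underside
- fluxjar: Bystander: leave it where it is. Small amber flux jar, 54 mm diameter, 55 mm tall; origin at the centre of its underside
Mind the look-alikes: they are no part of the job. Leave any orange or purple look-alike of the magnesia alone. Of the things shaped like the charcoal, the black one is meant.

How it is judged:
At the end, for the whole second after the job is handed in: All three blocks stand upright and square to the row (within 3.4 degrees) on the shelf, at rest, the honeycomb block on its short end and third from the left cheek; the gaps from cheek to honeycomb block add up to under 5 mm and each back is within 8 mm of the rail (angle between the x axis of honeycomb and the z axis of rack, either way round below 0.06 rad and angle between the z axis of honeycomb and the y axis of rack, either way round below 0.06 rad and x of honeycomb_mid in the frame of rack between 0.012 and 0.0225 m and y of honeycomb_mid in the frame of rack between -0.0025 and 0.005 m and z of honeycomb_mid in the frame of rack between 0.1 and 0.107 m and linear speed of each of honeycomb, charcoal, magnesia below 0.01 m/s and angle between each of charcoal, magnesia's own z axis and vertical below 0.06 rad and angle between the y axis of each of charcoal, magnesia and the y axis of rack, either way round below 0.06 rad and x of charcoal in the frame of rack between 0.012 and 0.0225 m and z of charcoal in the frame of rack between 0.063 and 0.07 m and x of magnesia in the frame of rack between 0.012 and 0.0225 m and z of magnesia in the frame of rack between 0.063 and 0.07 m and ((y of charcoal in the frame of rack between 0.0575 and 0.065 m and y of magnesia in the frame of rack between 0.0275 and 0.035 m) or (y of magnesia in the frame of rack between 0.0575 and 0.065 m and y of charcoal in the frame of rack between 0.0275 and 0.035 m))); the robot touches nothing.
It fails at once if a bystander (broken piece, tweezers, caliper, cork, bench block or flux jar) is shifted by more than 30 mm (distance of any of offcut, tweezers, caliper, cork, benchblock, fluxjar from where it was at the start of the episode above 0.03 m).
It fails at once if the charcoal or the magnesia block is tipped by more than 35 degrees (angle between any of charcoal, magnesia's own z axis and vertical above 0.61 rad).
It also fails if it takes over 64 s, if anything falls off the work surface, if the arm or the gripper's body presses on something with over 40 N, if the wrist force passes 120 N, or if a joint passes its speed limit or range.

## Robot

A 7-joint arm with a two-finger parallel gripper is mounted at the origin on the work surface. World frame = base frame: x ahead of the robot, y to its left, z up, the work surface at z = 0. Lengths are in m, angles in rad, forces in N, time in s.
With the tool pointing down it reaches from about 0.425 to 0.925 m from the base axis. Payload 6.8 kg.
Tool frame: the origin (TCP) lies between the finger pads; the fingertips stand r.tips_ahead ahead of it and the grasp point (between the pads) lies 5 mm behind it (r.tips_ahead is the distance from the TCP to the fingertips, in m); z points along the fingers, y is the line along which they close (so a half turn about z gives the same grasp; the last joint's range is limited). The gripper opens to 85 mm and grips with 20 to 120 N. Pads are 22 mm wide; open, the fingers measure 114 mm over their backs; the gripper's body (76 mm by 85 mm) begins 54 mm behind the grasp point. The pads swing forward as they close: fully open they stand 13 mm farther back than shut.
Start: joints at [1.054, 0.477, 0.022, 1.555, -0.011, 1.109, -0.083], TCP at [0.268, -0.619, 0.245] pointing down, gripper open.
Joint ranges: [-2.96, 2.96], [-0.34, 2.1], [-1.41, 1.46], [0.24, 2.44], [-1.37, 4.51], [0.17, 1.92], [-2.96, 2.96]. Speed limits (rad/s): [2.39, 2.39, 3.14, 3.14, 3.14, 3.14, 3.14].

## Interface

Orientations are given as a rotation vector (axis times angle).
In Python, from bench import r gives the robot as it stands.
- The arm moves only by the tool move_arm, never from a script. Its argument "rows" is one flat list of numbers, 4 for each row, row after row: the shift along the tool's x, y, z in cm, then the turn about the tool's z in degrees. In form: [tx, ty, tz, twist, tx, ty, tz, twist, ...]. A call has 1 to 10 rows; each row is the pose to reach, as a shift and turn from the pose commanded when the call began, along the tool's axes at that moment; what a row does not reach only later rows make up. A row lasts 1/8 s, in which the tool goes at most 62.5 mm and 10.7 degrees, less where a joint would pass 70% of its speed; a pose out of reach is approached as far as the arm can. A call with a gripper value outside its range is refused whole. "fingers" is the opening, from 0 (shut) to 1 (fully open), set as the call begins (left out, the last holds). The fingers move at their own pace and stop on an object; "newtons" is the grip in N (left out, the last holds). Time passes only in rows, so rows that repeat a pose let the fingers close. It gives the time, the measured TCP pose, the force, the opening and the grip force at its end, in the units of the state.
- r.get_obs(): the state, without advancing time (a new reading comes with each control period).
- r.grab_frame(name): name is "side" or "top" or "wrist"; returns the picture (384x512x3 uint8, blue, green, red); there is no depth.
- r.camera_params(name): a dict with "fx", "fy", "cx", "cy" (pixels), "world_from_camera" (4x4, takes a point from camera to world coordinates). Camera axes: x right, y down, z forward; pixel columns grow to the right and rows downward; lengths in m; the calibration is good to about 2 mm. The wrist camera is an equidistant fisheye: a pixel r from the principal point sees the ray r / f radians off the axis. A picture is of the moment at which its call begins: read the wrist's pose just before it. camera_params takes no time and is no camera call; for the wrist camera it gives the pose at the moment of the call.
- r.hand_in(): hands the job in; it is judged then, once.
The state is a dict: "clock": time; "joints": joint angles; "qvel": joint speeds; "tau": joint torques, N m; "tcp_pos": TCP position; "orientation": TCP orientation; "contact_force": force on the tool from outside, world axes, zero at the start; "moment": the same for the moment, N m; "grip_width": finger opening in m; "gripper_force": force on a finger pad.
Only numpy, scipy, OpenCV 4.12 (cv2) and the standard library are available. Lean on these libraries where they do the work, as an engineer would, in place of code of your own. Each camera call takes 0.05 s, during which the arm holds its last target. There are 200 camera calls.

## Working session

There is one attempt and no reset: what is moved stays moved. The work goes in short steps, Python scripts to look and compute and a tool call to move; the robot and the scene stay as the last step left them, time stands still between calls to the robot, and variables do not carry over. Pictures are saved under pics/ and viewed, at most 10 in all, crops included, and the job is handed in when it is done.

Besides the shell and the picture viewer there is one more tool, called after "Call:" by a JSON object that holds its "api" and its "payload". move_arm: Moves the arm, as the interface text tells. Its arguments: {"type":"object","properties":{"rows":{"type":"array"},"fingers":{"type":"number"},"newtons":{"type":"number"}},"required":["rows"]}

```bash
mkdir -p pics; python3 - <<'E'
from bench import r
import cv2,numpy as np
print(r.tips_ahead); o=r.get_obs(); print(o)
for n in ("side","top"):
    im=r.grab_frame(n); cv2.imwrite(f"pics/{n}0.png",im)
    print(n,r.camera_params(n))
E
```

```text
0.014
{'clock': 0.0, 'joints': array([ 1.05385264,  0.47781658,  0.02237217,  1.55647181, -0.01152168,
        1.10927474, -0.08306228]), 'qvel': array([ 7.93720113e-04, -1.90146455e-03, -1.43973415e-03,  2.82834005e-04,
        6.69770522e-04, -2.38817440e-03, -6.62640395e-05]), 'tau': array([ 3.36268258e-04, -5.96444178e+01,  1.60811026e+00, -2.81190813e+01,
        1.24497194e-02,  9.24247492e-03,  1.20208142e-05]), 'tcp_pos': array([ 0.26809333, -0.61885479,  0.24430666]), 'orientation': array([-3.07443839e+00, -6.37418679e-01,  7.90170785e-04]), 'contact_force': array([ 0.14022108, -0.61785615,  1.07319255]), 'moment': array([-0.01944284, -0.03817655,  0.00466094]), 'gripper_force': 0.0, 'grip_width': 0.08547343041132925}
side {'fx': 418.86497716984, 'fy': 418.86497716984, 'cx': 256.396690399673, 'cy': 193.49257815913026, 'world_from_camera': array([[ 0.87439223, -0.34962028,  0.33645787,  0.27973455],
       [-0.48520104, -0.62391655,  0.61262393, -0.53515724],
       [-0.00426411, -0.69892331, -0.71518391,  0.78948046],
       [ 0.        ,  0.        ,  0.        ,  1.        ]])}
top {'fx': 412.94985757425917, 'fy': 412.94985757425917, 'cx': 261.6810346789481, 'cy': 195.8516569865597, 'world_from_camera': array([[-2.59923258e-02, -9.87114260e-01,  1.57891851e-01,
         4.55873820e-01],
       [-9.99655388e-01,  2.62464891e-02, -4.75546117e-04,
         8.49115150e-02],
       [-3.67468838e-03, -1.57849800e-01, -9.87456296e-01,
         1.01940082e+00],
       [ 0.00000000e+00,  0.00000000e+00,  0.00000000e+00,
         1.00000000e+00]])}
```

View pics/top0.png

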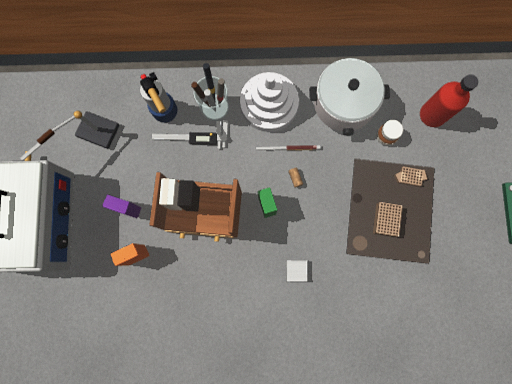

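View pics/side0.png

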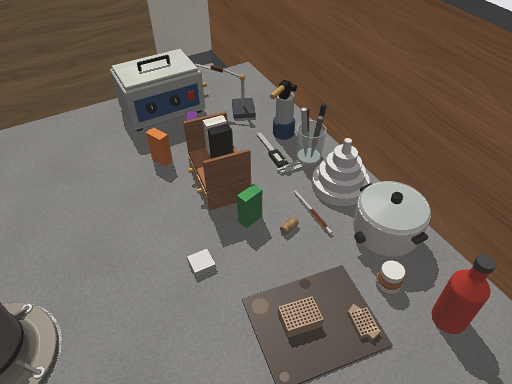

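```bash
cat > h.py <<'E'
import cv2,numpy as np
from bench import r
def cam(n):
    p=r.camera_params(n); K=np.array([[p['fx'],0,p['cx']],[0,p['fy'],p['cy']],[0,0,1]]); return K,p['world_from_camera']
def proj(n,P):
    K,T=cam(n); P=np.atleast_2d(P); c=(P-T[:3,3])@T[:3,:3]; q=c@K.T; return q[:,:2]/q[:,2:]
def unproj(n,uv,z):
    K,T=cam(n); uv=np.atleast_2d(uv); d=np.c_[uv,np.ones(len(uv))]@np.linalg.inv(K).T@T[:3,:3].T
    return T[:3,3]+d*((z-T[2,3])/d[:,2])[:,None]
def rect(n,im,x0,x1,y0,y1,z,s=2000):
    # image: up=+x, left=+y
    w=int((y1-y0)*s);h=int((x1-x0)*s)
    W=np.array([[x1,y1,z],[x1,y0,z],[x0,y0,z],[x0,y1,z]]); src=proj(n,W).astype(np.float32)
    H=cv2.getPerspectiveTransform(src,np.float32([[0,0],[w,0],[w,h],[0,h]]))
    o=cv2.warpPerspective(im,H,(w,h),flags=cv2.INTER_CUBIC)
    for x in np.arange(np.ceil(x0*50)/50,x1,.02):
        v=int((x1-x)*s);cv2.line(o,(0,v),(8,v),(0,255,255),1);cv2.putText(o,f"{x:.2f}",(10,v+4),0,.35,(0,255,255),1)
    for y in np.arange(np.ceil(y0*50)/50,y1,.02):
        u=int((y1-y)*s);cv2.line(o,(u,0),(u,8),(0,255,255),1);cv2.putText(o,f"{y:.2f}",(u-12,18),0,.35,(0,255,255),1)
    return o
E
python3 - <<'E'
from h import *
im=cv2.imread("pics/top0.png")
c=unproj("top",[[389,219],[197,205]],0.05);print(c)
a=rect("top",im,.36,.56,.12,.36,.161,1650)
x,y=c[0,:2];b=rect("top",im,x-.1,x+.14,y-.12,y+.12,.036,1650)
h=max(a.shape[0],b.shape[0]);f=lambda q:cv2.copyMakeBorder(q,0,h-q.shape[0],0,4,0)
o=np.hstack([f(a),f(b)]);print(o.shape,x,y);cv2.imwrite("pics/rect.png",o)
# honeycomb min area rect
hsv=cv2.cvtColor(im,cv2.COLOR_BGR2HSV)
m=((hsv[...,0]<22)&(hsv[...,1]>40)&(hsv[...,2]>120)).astype(np.uint8)
m[:, :365]=0;m[:200]=0;m[240:]=0;m[:,406:]=0
m=cv2.morphologyEx(m,cv2.MORPH_CLOSE,np.ones((5,5)))
ys,xs=np.where(m);print(len(xs))
P=unproj("top",np.c_[xs,ys],.036)[:,:2]
print(cv2.minAreaRect((P*1000).astype(np.float32)))
E
```

```text
[[ 0.54776055 -0.21366686  0.05      ]
 [ 0.59300141  0.23827648  0.05      ]]
(396, 800, 3) 0.5477605513841228 -0.21366686144388589
732
((550.1567993164062, -217.0277557373047), (54.826690673828125, 76.1463851928711), 79.55311584472656)
```

View pics/rect.png

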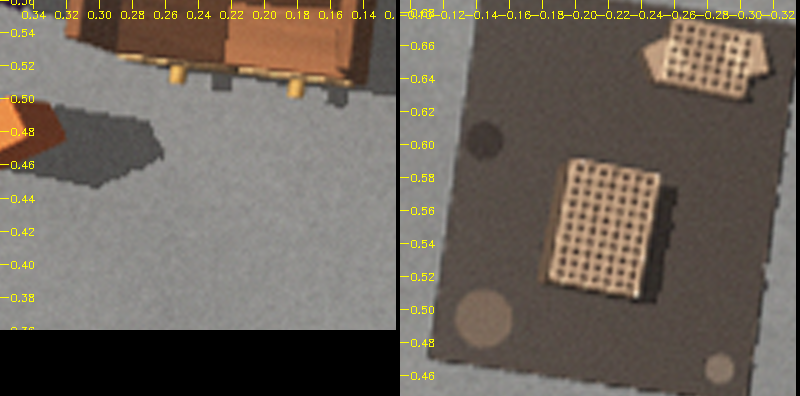

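The honeycomb candidates in the top picture are the full block at (389,219), which measures about 76x55 mm, and the broken offcut at (411,176). The first fits the 75x55 description, and the crop confirms it. The honeycomb's centre is about (0.550, -0.217) and its long axis is at -10°. Next I measure the caddy.

```bash
python3 - <<'E'
from h import *
im=cv2.imread("pics/top0.png"); s2=cv2.imread("pics/side0.png")
a=rect("top",im,.50,.68,.12,.36,.161,1660)
b=rect("side",s2,.50,.68,.12,.36,.161,1660)
cv2.imwrite("pics/rack.png",np.hstack([a,b]));print(a.shape)
E
```

```text
(298, 398, 3)
```

View pics/rack.png

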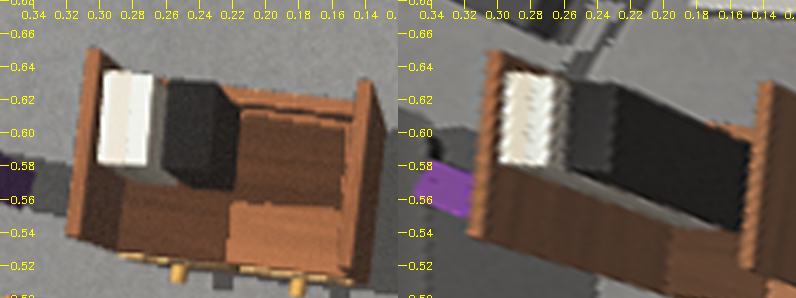

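```bash
cat >> h.py <<'E'
from scipy.spatial.transform import Rotation as Ro
def go(x,y,z,phi=None):
    o=r.get_obs(); R=Ro.from_rotvec(o['orientation']).as_matrix(); p=o['tcp_pos']
    f=np.degrees(np.arctan2(R[1,0],R[0,0])); d=R.T@(np.array([x,y,z])-p)*100
    tw=0 if phi is None else -((phi-f+180)%360-180)
    print("tcp",p.round(4),"phi %.2f tilt %.4f"%(f,R[2,2]),"t %.2f"%o['clock'],"j",o['joints'].round(2)); print("SHIFT cm",d.round(2),"twist %.1f"%tw)
    print("F",o['contact_force'].round(1),"w %.4f g %.1f"%(o['grip_width'],o['gripper_force']))
E
python3 - <<'E'
from h import *
go(.537,-.215,.15,-10.2)
M=np.array([[.0575,.0875],[-.0575,.0875],[-.0575,.0775],[.0575,.0775],[.0575,-.0775],[-.0575,-.0775],[.0575,-.0875],[-.0575,-.0875]])
px=np.array([[90,47],[67,235],[80,238],[103,53],[360,80],[342,275],[373,85],[355,282]])
W=np.c_[.68-px[:,1]/1660,.36-px[:,0]/1660]
a=M-M.mean(0);b=W-W.mean(0)
U,S,V=np.linalg.svd(a.T@b);R=(U@V).T
print(W.mean(0),np.degrees(np.arctan2(R[1,0],R[0,0])),((W-W.mean(0))-a@R.T).round(4).tolist())
for n,q in (("white",[125,119]),("black",[191,129])):
    print(n,R.T@(np.array([.68-q[1]/1660,.36-q[0]/1660])-W.mean(0)))
E
```

```text
tcp [ 0.2681 -0.6189  0.2444] phi 23.42 tilt -1.0000 t 0.10 j [ 1.05  0.48  0.02  1.56 -0.01  1.11 -0.08]
SHIFT cm [ 40.73 -26.36   9.48] twist 33.6
F [-0.3 -0.4 -0.4] w 0.0856 g 0.0
[0.58248494 0.22671687] -7.268322160494924 [[0.0011, -0.0005], [0.0019, -0.0011], [0.0014, 0.0009], [-0.0013, 0.0016], [0.0021, 0.0006], [-0.0013, -0.0031], [0.0003, 0.0027], [-0.0043, -0.0011]]
white [0.01828512 0.06078372]
black [0.01733959 0.02058202]
```

Call:
{"api": "move_arm", "payload": {"rows": [40.7,-26.4,9.5,33.6,40.7,-26.4,9.5,33.6,40.7,-26.4,9.5,33.6,40.7,-26.4,9.5,33.6,40.7,-26.4,9.5,33.6,40.7,-26.4,9.5,33.6,40.7,-26.4,9.5,33.6,40.7,-26.4,9.5,33.6,40.7,-26.4,9.5,33.6,40.7,-26.4,9.5,33.6], "fingers": 1, "newtons": 20}}

```text
clock: 1.35
tcp_pos: [0.5363, -0.2158, 0.15]
orientation: [3.129, -0.279, -0.002]
contact_force: [-0.7, 0.2, -0.3]
grip_width: 0.0856
gripper_force: 0.0
```

```bash
python3 - <<'E'
from h import *
go(.537,-.215,.022,-10.2)
cv2.imwrite("pics/w1.png",r.grab_frame("wrist"))
E
```

```text
tcp [ 0.5363 -0.2158  0.15  ] phi -10.17 tilt -1.0000 t 1.35 j [ 0.28  0.43 -0.01  1.88  0.    0.84 -1.48]
SHIFT cm [ 0.06 -0.1  12.8 ] twist 0.0
F [-0.7  0.2 -0.3] w 0.0856 g 0.0
```

View pics/w1.png

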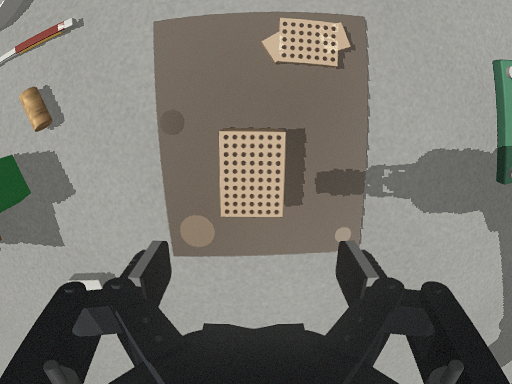

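The wrist view shows the block square to the fingers: its columns run 220–285, centred between the pads at about 170 and 340. I'm going down to grip it.

Call:
{"api": "move_arm", "payload": {"rows": [0,0,6,0,0,0,11,0,0,0,12.5,0,0,0,12.8,0,0,0,12.8,0,0,0,12.8,0]}}

```text
clock: 2.15
tcp_pos: [0.5381, -0.2159, 0.0241]
orientation: [3.128, -0.279, 0.005]
contact_force: [0.4, 0.8, 0.7]
grip_width: 0.0852
gripper_force: 0.0
```

Call:
{"api": "move_arm", "payload": {"rows": [0,0,0,0,0,0,0,0,0,0,0,0,0,0,0,0,0,0,0,0,0,0,0,0], "fingers": 0, "newtons": 25}}

```text
clock: 2.9
tcp_pos: [0.5373, -0.2155, 0.023]
orientation: [3.129, -0.279, 0.001]
contact_force: [-1.3, 1.4, 6.1]
grip_width: 0.0543
gripper_force: 27.4
```

Call:
{"api": "move_arm", "payload": {"rows": [0,0,-2,0,0,0,-5,0,0,0,-10,0,0,0,-15,0,0,0,-19,0,0,0,-20,0,0,0,-20,0]}}

```text
clock: 3.78
tcp_pos: [0.5366, -0.2153, 0.2225]
orientation: [3.129, -0.279, 0.001]
contact_force: [0.1, 0.6, -1.8]
grip_width: 0.0546
gripper_force: 27.3
```

```bash
python3 - <<'E'
from h import *
go(.537,-.215,.26,-10.2)
a=r.grab_frame("wrist");b=r.grab_frame("side");cv2.imwrite("pics/w2.png",np.hstack([cv2.resize(a,(400,300)),cv2.resize(b[150:384,180:490],(400,300))]))
E
```

```text
tcp [ 0.5366 -0.2153  0.2225] phi -10.18 tilt -1.0000 t 3.77 j [ 0.28  0.34 -0.    1.82  0.    0.98 -1.48]
SHIFT cm [ 0.03 -0.04 -3.75] twist 0.0
F [ 0.1  0.6 -1.8] w 0.0546 g 27.3
```

View pics/w2.png

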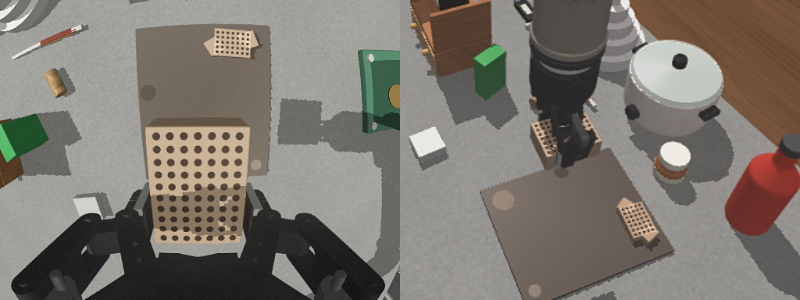

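The block is held flat, with its underside about 17 mm below the TCP. The tool stays vertical, so I'll turn the block upright in the grip. I'll rest its short overhang on the top edge of the caddy's right cheek and push down.

```bash
cat >> h.py <<'E'
O=np.array([.5825,.2267]);YAW=-7.2
def rk(x,y,z):
    c,s=np.cos(np.radians(YAW)),np.sin(np.radians(YAW)); return O[0]+c*x-s*y,O[1]+s*x+c*y,z
def inrack(p):
    c,s=np.cos(np.radians(YAW)),np.sin(np.radians(YAW)); d=np.array(p[:2])-O; return np.array([c*d[0]+s*d[1],-s*d[0]+c*d[1],p[2]])
E
python3 - <<'E'
from h import *
go(*rk(.016,-.0595,.225),90+YAW)
E
```

```text
tcp [ 0.5357 -0.215   0.2207] phi -10.17 tilt -1.0000 t 3.88 j [ 0.28  0.34 -0.    1.82  0.    0.98 -1.48]
SHIFT cm [ -1.29 -38.44  -0.42] twist -93.0
F [-0.   0.3 -2. ] w 0.0544 g 27.3
```

Call:
{"api": "move_arm", "payload": {"rows": [-0.2,-4,-0.4,-10,-0.4,-9,-0.4,-20,-0.6,-14,-0.4,-31,-0.8,-19,-0.4,-41,-0.9,-24,-0.4,-52,-1.0,-29,-0.4,-62,-1.2,-34,-0.4,-73,-1.3,-38.4,-0.4,-83,-1.3,-38.4,-0.4,-93,-1.3,-38.4,-0.4,-93], "newtons": 20}}

```text
clock: 5.12
tcp_pos: [0.591, 0.1648, 0.2241]
orientation: [-2.356, -2.076, 0.005]
contact_force: [-0.5, -1.4, -1.8]
grip_width: 0.0547
gripper_force: 27.2
```

Call:
{"api": "move_arm", "payload": {"rows": [0,0,0,0,0,0,0,0]}}

```text
clock: 5.38
tcp_pos: [0.5919, 0.164, 0.2259]
orientation: [2.359, 2.074, -0.001]
contact_force: [0.6, -0.1, -1.2]
grip_width: 0.0545
gripper_force: 27.2
```

```bash
python3 - <<'E'
from h import *
go(*rk(.016,-.0595,.185),90+YAW)
a=r.grab_frame("wrist");b=r.grab_frame("side");t=r.grab_frame("top")
cv2.imwrite("pics/w3.png",np.hstack([a,cv2.resize(b[70:250,150:300],(280,336))[:336].repeat(1,0) if 0 else cv2.resize(b[80:240,150:270],(288,384))]))
E
```

```text
tcp [0.5919 0.164  0.2259] phi 82.64 tilt -1.0000 t 5.38 j [-0.04  0.43 -0.44  1.7   0.21  1.05 -0.68]
SHIFT cm [ 0.16 -0.11  4.09] twist -0.2
F [ 0.6 -0.1 -1.2] w 0.0545 g 27.2
```

View pics/w3.png

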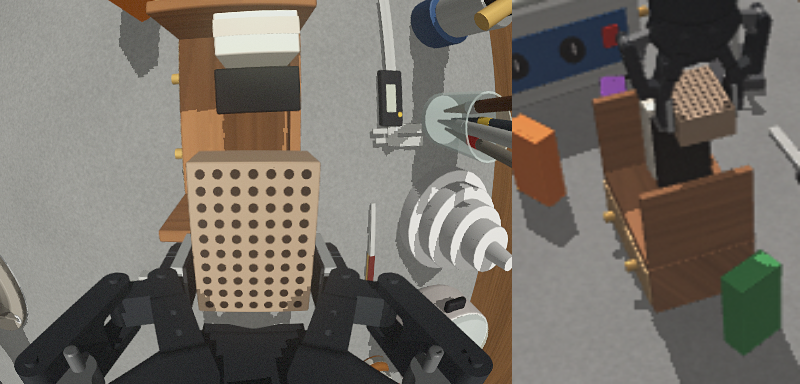

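The block now sits over the empty right half of the caddy. I'll come down gently until it touches the cheek.

Call:
{"api": "move_arm", "payload": {"rows": [0.1,-0.1,2,0,0.1,-0.1,3.8,0,0.1,-0.1,4.4,0,0.1,-0.1,4.7,0,0.1,-0.1,4.9,0,0.1,-0.1,4.9,0]}}

```text
clock: 6.28
tcp_pos: [0.5915, 0.1662, 0.178]
orientation: [2.356, 2.078, 0.002]
contact_force: [-1.0, 0.4, 1.0]
grip_width: 0.0544
gripper_force: 27.5
```

Call:
{"api": "move_arm", "payload": {"rows": [0.2,0,0.2,0,0.4,0,0.4,0,0.6,0,0.7,0,0.6,0,0.7,0]}}

```text
clock: 6.78
tcp_pos: [0.5927, 0.1722, 0.172]
orientation: [2.355, 2.077, 0.003]
contact_force: [-1.8, -0.7, 6.5]
grip_width: 0.0544
gripper_force: 29.9
```

```bash
python3 - <<'E'
from h import *
o=r.get_obs();print(o['moment'].round(2),inrack(o['tcp_pos']).round(4))
go(*rk(.016,-.0595,.185),90+YAW)
a=r.grab_frame("wrist");b=r.grab_frame("side")
cv2.imwrite("pics/w4.png",np.hstack([a,cv2.resize(b[80:240,150:270],(288,384))]))
E
```

```text
[-0.43  0.4  -0.02] [ 0.0169 -0.0528  0.172 ]
tcp [0.5927 0.1722 0.172 ] phi 82.82 tilt -1.0000 t 6.78 j [-0.06  0.49 -0.43  1.75  0.25  0.95 -0.72]
SHIFT cm [-0.67 -0.09 -1.3 ] twist 0.0
F [-1.8 -0.7  6.5] w 0.0544 g 29.9
```

View pics/w4.png

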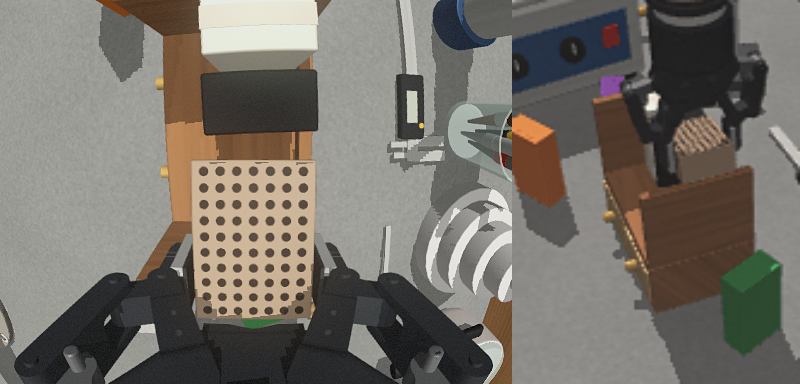

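The block is turning: its far end has dropped below the tool, and the contact force is about 7 N. I'll continue along the arc.

Call:
{"api": "move_arm", "payload": {"rows": [0.05,-0.05,0.3,0,0.1,-0.1,0.6,0,0.15,-0.1,0.9,0,0.2,-0.1,1.25,0,0.2,-0.1,1.6,0,0.25,-0.1,2.0,0,0.25,-0.1,2.0,0]}}

```text
clock: 7.75
tcp_pos: [0.5937, 0.1783, 0.1537]
orientation: [2.354, 2.08, 0.014]
contact_force: [0.5, 5.1, 9.8]
grip_width: 0.0548
gripper_force: 39.4
```

```bash
python3 - <<'E'
from h import *
o=r.get_obs();print(o['moment'].round(2),inrack(o['tcp_pos']).round(4))
go(*rk(.016,-.0595,.185),90+YAW)
a=r.grab_frame("wrist");b=r.grab_frame("side")
cv2.imwrite("pics/w5.png",np.hstack([a,cv2.resize(b[80:240,150:270],(288,384))]))
E
```

```text
[ 0.76 -0.12  0.05] [ 0.0172 -0.0466  0.1537]
tcp [0.5937 0.1783 0.1537] phi 82.93 tilt -1.0000 t 7.75 j [-0.07  0.52 -0.42  1.76  0.26  0.91 -0.73]
SHIFT cm [-1.27 -0.1  -3.14] twist 0.1
F [0.5 5.1 9.8] w 0.0548 g 39.4
```

View pics/w5.png

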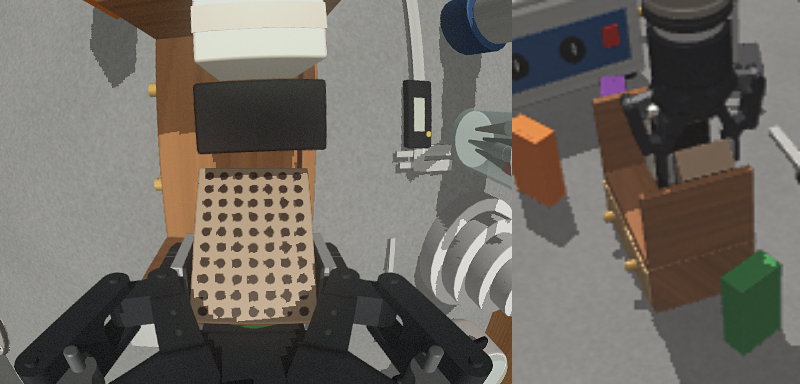

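The block has tilted about 50°. I'm following the arc on to vertical, then I'll press its face on the cheek.

Call:
{"api": "move_arm", "payload": {"rows": [-0.1,-0.1,0.3,0,-0.2,-0.1,0.55,0,-0.37,-0.1,0.8,0,-0.5,-0.1,1.05,0,-0.65,-0.1,1.3,0,-0.75,-0.1,1.5,0,-0.75,-0.1,1.7,0,-0.75,-0.1,1.7,0]}}

```text
clock: 8.85
tcp_pos: [0.5931, 0.175, 0.138]
orientation: [-2.351, -2.083, -0.025]
contact_force: [3.1, 12.2, 11.2]
grip_width: 0.0544
gripper_force: 45.5
```

```bash
python3 - <<'E'
from h import *
o=r.get_obs();print(o['moment'].round(2),inrack(o['tcp_pos']).round(4))
go(*rk(.016,-.0555,.137),90+YAW)
a=r.grab_frame("wrist");cv2.imwrite("pics/w6.png",a)
# column of brightness statistics: fawn pixels extent in the middle columns
h=cv2.cvtColor(a,cv2.COLOR_BGR2HSV)
for n in("w4","w5","w6"):
    i=cv2.imread(f"pics/{n}.png")[:,:512]; c=i[150:330,255-8:255+8].mean(1).astype(int); print(n,[tuple(x) for x in c[::8]])
E
```

```text
[ 2.07 -0.56  0.04] [ 0.017 -0.05   0.138]
tcp [0.5931 0.175  0.138 ] phi 83.07 tilt -0.9999 t 8.85 j [-0.07  0.53 -0.42  1.78  0.27  0.88 -0.73]
SHIFT cm [-0.55 -0.1   0.09] twist 0.3
F [ 3.1 12.2 11.2] w 0.0544 g 45.5
w4 [(np.int64(55), np.int64(84), np.int64(119)), (np.int64(55), np.int64(83), np.int64(120)), (np.int64(146), np.int64(172), np.int64(196)), (np.int64(120), np.int64(141), np.int64(161)), (np.int64(154), np.int64(182), np.int64(206)), (np.int64(110), np.int64(130), np.int64(150)), (np.int64(155), np.int64(183), np.int64(206)), (np.int64(107), np.int64(127), np.int64(146)), (np.int64(155), np.int64(183), np.int64(206)), (np.int64(103), np.int64(123), np.int64(142)), (np.int64(155), np.int64(183), np.int64(206)), (np.int64(105), np.int64(124), np.int64(143)), (np.int64(154), np.int64(183), np.int64(205)), (np.int64(104), np.int64(124), np.int64(143)), (np.int64(153), np.int64(182), np.int64(205)), (np.int64(103), np.int64(124), np.int64(143)), (np.int64(146), np.int64(174), np.int64(198)), (np.int64(121), np.int64(145), np.int64(166)), (np.int64(111), np.int64(134), np.
[... 1624 characters left out ...]
)), (np.int64(87), np.int64(107), np.int64(125)), (np.int64(123), np.int64(150), np.int64(174)), (np.int64(101), np.int64(124), np.int64(146)), (np.int64(81), np.int64(99), np.int64(117)), (np.int64(122), np.int64(150), np.int64(173)), (np.int64(83), np.int64(101), np.int64(120)), (np.int64(107), np.int64(130), np.int64(152)), (np.int64(113), np.int64(140), np.int64(163)), (np.int64(82), np.int64(101), np.int64(118)), (np.int64(124), np.int64(152), np.int64(175)), (np.int64(75), np.int64(92), np.int64(109)), (np.int64(124), np.int64(152), np.int64(175)), (np.int64(124), np.int64(151), np.int64(174)), (np.int64(124), np.int64(150), np.int64(174)), (np.int64(94), np.int64(116), np.int64(136))]
```

```bash
cat >> h.py <<'E'
def fish(Pt,n="wrist"):
    "tool-frame points -> wrist pixels"
    p=r.camera_params(n);o=r.get_obs();T=np.eye(4);T[:3,:3]=Ro.from_rotvec(o['orientation']).as_matrix();T[:3,3]=o['tcp_pos']
    C=np.linalg.inv(p['world_from_camera'])@T
    c=np.atleast_2d(Pt)@C[:3,:3].T+C[:3,3]; rr=np.hypot(c[:,0],c[:,1]);a=np.arctan2(rr,c[:,2])
    return np.c_[p['cx']+p['fx']*a*c[:,0]/rr,p['cy']+p['fy']*a*c[:,1]/rr]
def face(th,off=13.,top=.013,piv=-.005):
    "pixel corners of honeycomb's holed face when B end (+x) is dropped by th deg"
    t=np.radians(th);h=top-.0+piv  # height of face above pivot
    out=[]
    for a in(.0375+off/1e3,off/1e3-.0375):
        for y in(-.0275,.0275):
            x=a*np.cos(t)+h*np.sin(t); up=-a*np.sin(t)+h*np.cos(t); out.append([x,y,piv-up])
    return fish(np.array(out))
E
python3 - <<'E'
from h import *
for t in(0,10,20,45,50,60,70,80,90): print(t,face(t).round(0).astype(int).tolist())
im=cv2.imread("pics/w6.png")
g=cv2.cvtColor(im,cv2.COLOR_BGR2GRAY)
for v in(178,190,200,220,250,280,300): print(v,g[v,170:350:6].tolist())
i=cv2.imread("pics/w5.png")[:,:512];g=cv2.cvtColor(i,cv2.COLOR_BGR2GRAY)
E
```

```text
0 [[185, 166], [320, 166], [199, 313], [307, 313]]
10 [[190, 161], [316, 161], [197, 315], [309, 315]]
20 [[194, 159], [312, 159], [195, 317], [310, 317]]
45 [[202, 168], [304, 168], [191, 312], [315, 312]]
50 [[203, 172], [303, 172], [190, 310], [316, 310]]
60 [[205, 180], [301, 180], [188, 304], [317, 304]]
70 [[207, 190], [299, 190], [187, 297], [319, 297]]
80 [[208, 201], [297, 201], [186, 288], [320, 288]]
90 [[210, 213], [296, 213], [185, 278], [320, 278]]
178 [154, 145, 147, 146, 152, 145, 149, 88, 92, 89, 93, 96, 97, 103, 88, 95, 92, 93, 94, 91, 99, 153, 62, 150, 148, 159, 168, 167, 166, 165]
190 [150, 146, 146, 146, 152, 143, 161, 84, 84, 80, 79, 80, 83, 78, 85, 81, 83, 83, 81, 79, 82, 83, 83, 147, 148, 152, 164, 163, 166, 165]
200 [153, 147, 145, 148, 150, 128, 154, 157, 153, 157, 154, 155, 154, 155, 154, 153, 156, 155, 153, 156, 154, 157, 154, 147, 146, 169, 164, 175, 167, 170]
220 [152, 150, 146, 144, 152, 156, 157, 158, 154, 160, 154, 157, 155, 156, 156, 153, 159, 155, 155, 161, 154, 159, 156, 152, 146, 164, 164, 166, 165, 164]
250 [54, 55, 144, 141, 156, 53, 55, 153, 58, 100, 155, 58, 157, 146, 53, 156, 67, 57, 154, 59, 88, 156, 57, 154, 146, 145, 146, 61, 141, 162]
280 [48, 52, 40, 152, 158, 60, 157, 129, 53, 153, 111, 58, 155, 99, 56, 155, 89, 59, 156, 67, 54, 155, 44, 54, 153, 89, 39, 55, 54, 57]
300 [48, 53, 52, 53, 81, 145, 153, 157, 132, 155, 155, 72, 152, 157, 61, 154, 155, 67, 156, 153, 72, 154, 157, 71, 77, 56, 49, 52, 54, 43]
```

Call:
{"api": "move_arm", "payload": {"rows": [-0.15,0,0,0,-0.3,0,0,0,-0.45,0,0,0,-0.6,0,0,0,-0.6,0,0,0]}}

```text
clock: 9.52
tcp_pos: [0.5931, 0.175, 0.1383]
orientation: [-2.344, -2.085, -0.037]
contact_force: [7.3, 25.6, 3.4]
grip_width: 0.0546
gripper_force: 44.5
```

```bash
cat >> h.py <<'E'
def prof(name):
    o=r.get_obs();print(o['moment'].round(2),"rack",inrack(o['tcp_pos']).round(4)); go(*o['tcp_pos'])
    a=r.grab_frame("wrist");cv2.imwrite(f"pics/{name}.png",a)
    g=cv2.cvtColor(a,cv2.COLOR_BGR2GRAY); s=g[150:345,215:290]
    print("row: mean/std",[(150+i,int(s[i:i+5].mean()),int(s[i:i+5].std())) for i in range(0,195,5)])
E
python3 - <<'E'
from h import *
prof("w7")
E
```

```text
[ 4.58 -1.36  0.08] rack [ 0.0169 -0.05    0.1383]
tcp [0.5931 0.175  0.1383] phi 83.30 tilt -0.9997 t 9.53 j [-0.06  0.53 -0.43  1.78  0.26  0.87 -0.72]
SHIFT cm [0. 0. 0.] twist 0.0
F [ 7.3 25.6  3.4] w 0.0546 g 44.5
row: mean/std [(150, 93, 3), (155, 93, 3), (160, 93, 3), (165, 93, 3), (170, 93, 3), (175, 94, 3), (180, 82, 10), (185, 63, 18), (190, 75, 13), (195, 111, 46), (200, 136, 36), (205, 121, 43), (210, 139, 33), (215, 113, 43), (220, 149, 18), (225, 103, 45), (230, 150, 14), (235, 113, 43), (240, 127, 41), (245, 143, 29), (250, 99, 45), (255, 148, 21), (260, 126, 40), (265, 104, 46), (270, 154, 6), (275, 121, 43), (280, 107, 45), (285, 155, 4), (290, 125, 43), (295, 103, 47), (300, 147, 20), (305, 164, 16), (310, 154, 3), (315, 149, 12), (320, 116, 22), (325, 66, 26), (330, 47, 3), (335, 50, 3), (340, 49, 2)]
```

Call:
{"api": "move_arm", "payload": {"rows": [0.8,0,0,0,1.4,0,0,0,1.4,0,-0.6,0,1.4,0,-1.1,0,1.0,0,-1.1,0,0.8,0,-1.0,0,0.8,0,-1.0,0], "newtons": 20}}

```text
clock: 10.45
tcp_pos: [0.5901, 0.1721, 0.1448]
orientation: [-2.354, -2.079, -0.008]
contact_force: [-1.1, 7.0, 3.4]
grip_width: 0.0541
gripper_force: 44.8
```

```bash
python3 - <<'E'
from h import *
prof("w8")
E
```

```text
[1.26 0.07 0.01] rack [ 0.0144 -0.0532  0.1448]
tcp [0.5901 0.1721 0.1448] phi 82.91 tilt -1.0000 t 10.45 j [-0.07  0.52 -0.42  1.77  0.26  0.9  -0.73]
SHIFT cm [0. 0. 0.] twist 0.0
F [-1.1  7.   3.4] w 0.0541 g 44.8
row: mean/std [(150, 95, 3), (155, 98, 10), (160, 97, 9), (165, 97, 8), (170, 97, 8), (175, 98, 10), (180, 86, 11), (185, 97, 44), (190, 144, 31), (195, 123, 44), (200, 140, 35), (205, 122, 43), (210, 144, 31), (215, 114, 44), (220, 154, 15), (225, 106, 46), (230, 153, 17), (235, 119, 43), (240, 127, 43), (245, 148, 27), (250, 101, 46), (255, 149, 24), (260, 132, 39), (265, 105, 46), (270, 156, 10), (275, 126, 43), (280, 107, 46), (285, 157, 6), (290, 131, 42), (295, 104, 48), (300, 149, 23), (305, 166, 18), (310, 159, 1), (315, 153, 13), (320, 118, 22), (325, 68, 27), (330, 49, 3), (335, 50, 2), (340, 49, 4)]
```

```bash
python3 - <<'E'
from h import *
for piv in(0.005,0,-.005,-.01):
  for off in(11,14):
    print(piv,off,[(t,*face(t,off,piv=piv)[[0,2],1].round(0).astype(int).tolist()) for t in(0,20,50,55,60,65,70,75,80,90)])
E
```

```text
0.005 11 [(0, 171, 316), (20, 156, 314), (50, 160, 296), (55, 163, 291), (60, 166, 286), (65, 170, 280), (70, 174, 274), (75, 179, 267), (80, 183, 261), (90, 194, 248)]
0.005 14 [(0, 164, 311), (20, 150, 308), (50, 156, 289), (55, 159, 285), (60, 163, 280), (65, 167, 274), (70, 171, 268), (75, 176, 262), (80, 181, 256), (90, 193, 244)]
0 11 [(0, 171, 316), (20, 160, 317), (50, 167, 305), (55, 170, 302), (60, 174, 297), (65, 178, 293), (70, 183, 287), (75, 188, 282), (80, 193, 276), (90, 204, 264)]
0 14 [(0, 164, 311), (20, 153, 312), (50, 163, 299), (55, 167, 295), (60, 171, 291), (65, 175, 287), (70, 180, 282), (75, 185, 277), (80, 191, 271), (90, 202, 260)]
-0.005 11 [(0, 171, 316), (20, 163, 320), (50, 175, 315), (55, 178, 312), (60, 183, 309), (65, 187, 305), (70, 192, 301), (75, 197, 296), (80, 202, 292), (90, 214, 281)]
-0.005 14 [(0, 164, 311), (20, 157, 315), (50, 170, 308), (55, 174, 305), (60, 179, 302), (65, 184, 299), (70, 189, 295), (75, 194, 291), (80, 200, 286), (90, 212, 277)]
-0.01 11 [(0, 171, 316), (20, 167, 323), (50, 182, 324), (55, 187, 322), (60, 191, 320), (65, 196, 317), (70, 201, 314), (75, 207, 311), (80, 212, 307), (90, 224, 298)]
-0.01 14 [(0, 164, 311), (20, 161, 318), (50, 178, 317), (55, 182, 315), (60, 187, 314), (65, 193, 311), (70, 198, 308), (75, 204, 305), (80, 210, 302), (90, 222, 294)]
```

Call:
{"api": "move_arm", "payload": {"rows": [0.3,0,-0.6,0,0.2,0,-1.0,0,-0.2,0,-1.0,0,-0.5,0,-0.9,0,-0.6,0,-0.6,0,-0.8,0,-0.3,0,-1.0,0,0.0,0,-1.15,0,0.3,0,-1.25,0,0.5,0,-1.25,0,0.5,0]}}

```text
clock: 11.75
tcp_pos: [0.5921, 0.1689, 0.1448]
orientation: [-2.347, -2.084, -0.034]
contact_force: [2.2, 22.2, 18.8]
grip_width: 0.0544
gripper_force: 47.7
```

```bash
python3 - <<'E'
from h import *
prof("w9")
E
```

```text
[ 3.94 -0.2  -0.01] rack [ 0.0168 -0.0562  0.1448]
tcp [0.5921 0.1689 0.1448] phi 83.22 tilt -0.9998 t 11.75 j [-0.05  0.52 -0.43  1.78  0.26  0.88 -0.71]
SHIFT cm [0. 0. 0.] twist 0.0
F [ 2.2 22.2 18.8] w 0.0544 g 47.7
row: mean/std [(150, 96, 3), (155, 96, 3), (160, 96, 3), (165, 96, 3), (170, 96, 3), (175, 97, 3), (180, 95, 6), (185, 109, 42), (190, 143, 23), (195, 113, 42), (200, 138, 33), (205, 122, 41), (210, 131, 37), (215, 124, 39), (220, 131, 36), (225, 118, 41), (230, 140, 28), (235, 103, 44), (240, 152, 5), (245, 103, 44), (250, 134, 35), (255, 133, 36), (260, 101, 45), (265, 151, 8), (270, 118, 43), (275, 111, 44), (280, 153, 1), (285, 115, 43), (290, 112, 44), (295, 152, 10), (300, 173, 13), (305, 164, 1), (310, 163, 1), (315, 154, 16), (320, 123, 25), (325, 69, 27), (330, 50, 3), (335, 52, 2), (340, 51, 4)]
```

Call:
{"api": "move_arm", "payload": {"rows": [0.6,0,0,0,1.2,0,0,0,1.6,0,0,0,1.7,0,0.4,0,1.7,0,0.8,0,1.7,0,0.8,0]}}

```text
clock: 12.55
tcp_pos: [0.5898, 0.1741, 0.1296]
orientation: [-2.355, -2.078, -0.0]
contact_force: [2.2, 4.8, -3.4]
grip_width: 0.0549
gripper_force: 45.1
```

```bash
python3 - <<'E'
from h import *
prof("w10"); go(*rk(.017,-.050,.119),90+YAW)
E
```

```text
[ 0.91 -0.29  0.16] rack [ 0.0139 -0.0512  0.1296]
tcp [0.5898 0.1741 0.1296] phi 82.85 tilt -1.0000 t 12.55 j [-0.08  0.54 -0.41  1.78  0.27  0.88 -0.74]
SHIFT cm [0. 0. 0.] twist 0.0
F [ 2.2  4.8 -3.4] w 0.0549 g 45.1
row: mean/std [(150, 90, 17), (155, 96, 3), (160, 97, 7), (165, 97, 8), (170, 96, 3), (175, 97, 4), (180, 94, 7), (185, 64, 18), (190, 76, 10), (195, 63, 19), (200, 87, 27), (205, 121, 42), (210, 131, 37), (215, 123, 41), (220, 133, 36), (225, 116, 42), (230, 142, 26), (235, 101, 45), (240, 153, 4), (245, 104, 44), (250, 132, 37), (255, 136, 35), (260, 100, 46), (265, 151, 13), (270, 121, 42), (275, 108, 45), (280, 155, 1), (285, 119, 43), (290, 109, 45), (295, 153, 6), (300, 174, 14), (305, 166, 1), (310, 166, 1), (315, 150, 19), (320, 119, 20), (325, 69, 28), (330, 49, 3), (335, 51, 3), (340, 50, 3)]
tcp [0.5898 0.1741 0.1296] phi 82.84 tilt -1.0000 t 12.60 j [-0.08  0.54 -0.41  1.78  0.27  0.88 -0.74]
SHIFT cm [0.12 0.32 1.06] twist 0.0
F [ 1.5  5.4 -3.7] w 0.0547 g 45.1
```

Call:
{"api": "move_arm", "payload": {"rows": [0.3,0.1,0.4,0,0.4,0.1,0.9,0,0.4,0.1,1.2,0,0.4,0.1,1.2,0]}}

```text
clock: 13.1
tcp_pos: [0.5912, 0.177, 0.1178]
orientation: [-2.356, -2.078, 0.002]
contact_force: [-0.2, 0.2, -2.1]
grip_width: 0.0547
gripper_force: 45.4
```

Call:
{"api": "move_arm", "payload": {"rows": [0,0,0.3,0,0,0,0.5,0,0,0,0.5,0]}}

```text
clock: 13.48
tcp_pos: [0.5914, 0.1775, 0.1131]
orientation: [-2.356, -2.078, 0.0]
contact_force: [-0.1, -0.5, -2.2]
grip_width: 0.0546
gripper_force: 45.4
```

Call:
{"api": "move_arm", "payload": {"rows": [0,0,0.2,0,0,0,0.4,0,0,0,0.4,0]}}

```text
clock: 13.85
tcp_pos: [0.5914, 0.1775, 0.1091]
orientation: [-2.356, -2.078, 0.001]
contact_force: [-0.8, -0.1, -1.6]
grip_width: 0.0543
gripper_force: 45.4
```

```bash
python3 - <<'E'
from h import *
prof("w11")
E
```

```text
[ 0.01  0.03 -0.03] rack [ 0.015  -0.0477  0.1091]
tcp [0.5914 0.1775 0.1091] phi 82.82 tilt -1.0000 t 13.85 j [-0.09  0.57 -0.4   1.79  0.29  0.84 -0.76]
SHIFT cm [0. 0. 0.] twist 0.0
F [-0.8 -0.1 -1.6] w 0.0543 g 45.4
row: mean/std [(150, 54, 3), (155, 56, 3), (160, 56, 3), (165, 57, 3), (170, 53, 15), (175, 94, 13), (180, 94, 6), (185, 62, 20), (190, 75, 11), (195, 61, 20), (200, 74, 15), (205, 65, 19), (210, 71, 17), (215, 67, 18), (220, 73, 16), (225, 86, 40), (230, 145, 27), (235, 102, 46), (240, 155, 6), (245, 106, 45), (250, 134, 38), (255, 138, 35), (260, 101, 46), (265, 152, 15), (270, 124, 43), (275, 109, 46), (280, 157, 1), (285, 122, 43), (290, 110, 46), (295, 156, 3), (300, 178, 11), (305, 168, 1), (310, 168, 1), (315, 155, 19), (320, 124, 24), (325, 70, 28), (330, 51, 3), (335, 53, 2), (340, 52, 3)]
```

Call:
{"api": "move_arm", "payload": {"rows": [0,0,0.2,0,0,0,0.3,0,0,0,0.3,0]}}

```text
clock: 14.28
tcp_pos: [0.5916, 0.1777, 0.107]
orientation: [2.356, 2.078, 0.0]
contact_force: [-0.8, -1.7, 4.2]
grip_width: 0.0548
gripper_force: 46.1
```

Call:
{"api": "move_arm", "payload": {"rows": [0,0,0,0,0,0,0,0,0,0,0,0,0,0,0,0,0,0,0,0], "fingers": 1}}

```text
clock: 14.9
tcp_pos: [0.5915, 0.1775, 0.1062]
orientation: [-2.356, -2.078, 0.0]
contact_force: [0.1, -0.5, 0.7]
grip_width: 0.0856
gripper_force: 0.0
```

```bash
python3 - <<'E'
from h import *
prof("w12")
E
```

```text
[ 0.06  0.02 -0.02] rack [ 0.0151 -0.0477  0.1062]
tcp [0.5915 0.1775 0.1062] phi 82.82 tilt -1.0000 t 14.90 j [-0.09  0.57 -0.4   1.79  0.29  0.84 -0.76]
SHIFT cm [0. 0. 0.] twist 0.0
F [ 0.1 -0.5  0.7] w 0.0856 g 0.0
row: mean/std [(150, 55, 3), (155, 56, 3), (160, 57, 3), (165, 59, 3), (170, 58, 5), (175, 53, 15), (180, 62, 17), (185, 67, 14), (190, 65, 14), (195, 66, 14), (200, 68, 13), (205, 70, 13), (210, 72, 14), (215, 107, 25), (220, 138, 20), (225, 191, 7), (230, 197, 2), (235, 197, 2), (240, 196, 2), (245, 196, 2), (250, 196, 2), (255, 196, 1), (260, 195, 1), (265, 195, 1), (270, 195, 1), (275, 194, 1), (280, 194, 1), (285, 193, 1), (290, 185, 14), (295, 103, 9), (300, 108, 3), (305, 107, 3), (310, 102, 9), (315, 73, 17), (320, 66, 4), (325, 57, 5), (330, 50, 4), (335, 52, 2), (340, 51, 2)]
```

```bash
cat >> h.py <<'E'
def wray(uv,z):
    p=r.camera_params("wrist");uv=np.atleast_2d(uv).astype(float)-[p['cx'],p['cy']];rr=np.hypot(*uv.T);a=rr/p['fx']
    d=np.c_[uv*(np.sin(a)/rr)[:,None],np.cos(a)]@p['world_from_camera'][:3,:3].T;c=p['world_from_camera'][:3,3]
    return c+d*((z-c[2])/d[:,2])[:,None]
def topface(name,lo=165,z=.141,ymin=200):
    a=cv2.imread(f"pics/{name}.png");m=(cv2.cvtColor(a,cv2.COLOR_BGR2GRAY)>lo).astype(np.uint8);m[:ymin]=0
    m=cv2.morphologyEx(m,cv2.MORPH_OPEN,np.ones((5,5)));n,l,s,c=cv2.connectedComponentsWithStats(m)
    i=1+min(range(n-1),key=lambda i:np.hypot(*(c[i+1]-[255,260]))); print("px box",s[i])
    P=wray(cv2.findContours((l==i).astype(np.uint8),0,1)[0][0].reshape(-1,2),z)
    Q=np.array([inrack(p)[:2] for p in P])*1000; (cx,cy),wh,an=cv2.minAreaRect(Q.astype(np.float32)); print("rack mm",round(cx,1),round(cy,1),np.round(wh,1),round(an,1))
E
python3 - <<'E'
from h import *
topface("w12")
E
```

```text
px box [  177   224   153    71 10183]
rack mm 15.3 -28.1 [55.1 30. ] 0.1
```

The block dropped upright when I let go. Its top face measures 55.1 x 30.0 mm at caddy x=15, y=-28 mm, square to 0.1°. I'll centre over it and grip it again higher up.

Call:
{"api": "move_arm", "payload": {"rows": [0,0,-0.6,0,1.0,0,-0.6,0,1.95,0,-0.6,0,1.95,0,-0.6,0,1.95,0,-0.6,0]}}

```text
clock: 15.58
tcp_pos: [0.5938, 0.1969, 0.1121]
orientation: [2.356, 2.078, -0.001]
contact_force: [-0.7, 0.1, -0.0]
grip_width: 0.0855
gripper_force: 0.0
```

Call:
{"api": "move_arm", "payload": {"rows": [0,0,0,0,0,0,0,0,0,0,0,0,0,0,0,0,0,0,0,0], "fingers": 0, "newtons": 20}}

```text
clock: 16.2
tcp_pos: [0.594, 0.1966, 0.1123]
orientation: [2.356, 2.078, -0.0]
contact_force: [-0.2, -0.2, 0.2]
grip_width: 0.0549
gripper_force: 23.1
```

```bash
python3 - <<'E'
from h import *
prof("w13");topface("w13")
E
```

```text
[-0.23  0.03 -0.04] rack [ 0.0152 -0.0284  0.1123]
tcp [0.594  0.1966 0.1123] phi 82.81 tilt -1.0000 t 16.20 j [-0.12  0.58 -0.41  1.77  0.29  0.86 -0.78]
SHIFT cm [0. 0. 0.] twist 0.0
F [-0.2 -0.2  0.2] w 0.0549 g 23.1
row: mean/std [(150, 41, 3), (155, 39, 3), (160, 39, 3), (165, 38, 3), (170, 38, 3), (175, 38, 3), (180, 38, 3), (185, 38, 3), (190, 38, 3), (195, 39, 3), (200, 39, 4), (205, 40, 3), (210, 40, 3), (215, 41, 3), (220, 42, 3), (225, 43, 3), (230, 41, 6), (235, 47, 13), (240, 45, 13), (245, 53, 11), (250, 63, 27), (255, 78, 30), (260, 101, 19), (265, 158, 3), (270, 159, 4), (275, 159, 2), (280, 158, 2), (285, 158, 2), (290, 157, 1), (295, 157, 1), (300, 156, 1), (305, 156, 2), (310, 153, 10), (315, 135, 25), (320, 69, 27), (325, 46, 4), (330, 41, 3), (335, 41, 3), (340, 40, 4)]
px box [177 269   5   5  25]
rack mm -14.8 -17.6 [2.2 1.7] 83.6
```

Call:
{"api": "move_arm", "payload": {"rows": [0,0.2,-0.05,0,0.5,0.3,-0.05,0,1.0,0.3,0,0,1.4,0.3,0,0,1.7,0.3,0,0,2.0,0.3,0,0,2.3,0.3,0,0,2.6,0.3,0,0,2.6,0.3,0,0]}}

```text
clock: 17.38
tcp_pos: [0.6002, 0.2229, 0.1123]
orientation: [-2.356, -2.078, -0.001]
contact_force: [0.5, 0.2, -0.6]
grip_width: 0.055
gripper_force: 23.0
```

Call:
{"api": "move_arm", "payload": {"rows": [0.15,0,0,0,0.3,0,0,0,0.45,0,0,0,0.45,0,0,0]}}

```text
clock: 17.88
tcp_pos: [0.6008, 0.2268, 0.1123]
orientation: [2.356, 2.078, 0.0]
contact_force: [-0.3, -2.0, 0.1]
grip_width: 0.0548
gripper_force: 23.0
```

```bash
python3 - <<'E'
from h import *
o=r.get_obs();print(inrack(o['tcp_pos']).round(4)); go(*o['tcp_pos'])
E
```

```text
[0.0181 0.0024 0.1123]
tcp [0.6008 0.2268 0.1123] phi 82.82 tilt -1.0000 t 17.88 j [-0.17  0.6  -0.4   1.72  0.29  0.88 -0.82]
SHIFT cm [0. 0. 0.] twist 0.0
F [-0.3 -2.   0.1] w 0.0548 g 23.0
```

Call:
{"api": "move_arm", "payload": {"rows": [0.15,0,0,0,0.3,0,0,0,0.3,0,0,0]}}

```text
clock: 18.25
tcp_pos: [0.6012, 0.2298, 0.1123]
orientation: [2.356, 2.078, 0.0]
contact_force: [-0.9, -2.6, 1.1]
grip_width: 0.0547
gripper_force: 23.1
```

Call:
{"api": "move_arm", "payload": {"rows": [0.15,0,0,0,0.3,0,0,0,0.3,0,0,0]}}

```text
clock: 18.62
tcp_pos: [0.6013, 0.2305, 0.1123]
orientation: [2.356, 2.076, -0.005]
contact_force: [-3.0, -7.8, 4.9]
grip_width: 0.0549
gripper_force: 23.5
```

Contact: the row stopped at about 8 N. I'll press a little more, then look from above.

Call:
{"api": "move_arm", "payload": {"rows": [0.15,0,0,0,0.3,0,0,0,0.3,0,0,0]}}

```text
clock: 19.0
tcp_pos: [0.6013, 0.2305, 0.1123]
orientation: [2.356, 2.072, -0.011]
contact_force: [-7.0, -13.9, 10.8]
grip_width: 0.0547
gripper_force: 24.0
```

```bash
python3 - <<'E'
from h import *
prof("w14");a=cv2.imread("pics/w14.png");cv2.imwrite("pics/w14c.png",a)
E
```

```text
[-2.55  1.12  0.31] rack [0.0182 0.0061 0.1123]
tcp [0.6013 0.2305 0.1123] phi 82.68 tilt -1.0000 t 19.00 j [-0.18  0.6  -0.4   1.71  0.3   0.89 -0.83]
SHIFT cm [0. 0. 0.] twist 0.0
F [ -7.  -13.9  10.8] w 0.0547 g 24.0
row: mean/std [(150, 203, 1), (155, 203, 1), (160, 203, 1), (165, 206, 5), (170, 216, 0), (175, 216, 0), (180, 216, 0), (185, 216, 1), (190, 216, 0), (195, 216, 0), (200, 216, 0), (205, 213, 5), (210, 95, 46), (215, 66, 2), (220, 65, 2), (225, 62, 2), (230, 59, 3), (235, 56, 3), (240, 54, 3), (245, 51, 3), (250, 49, 3), (255, 47, 3), (260, 45, 3), (265, 44, 3), (270, 43, 3), (275, 42, 3), (280, 42, 3), (285, 41, 3), (290, 39, 5), (295, 140, 29), (300, 156, 1), (305, 155, 1), (310, 153, 10), (315, 131, 26), (320, 68, 25), (325, 42, 4), (330, 37, 3), (335, 39, 3), (340, 37, 4)]
```

Call:
{"api": "move_arm", "payload": {"rows": [-0.2,0,0,0,-0.45,0,0,0,-0.45,0,0,0]}}

```text
clock: 19.42
tcp_pos: [0.6014, 0.2305, 0.1123]
orientation: [2.356, 2.077, -0.001]
contact_force: [-0.7, -5.2, 2.0]
grip_width: 0.0546
gripper_force: 23.2
```

Call:
{"api": "move_arm", "payload": {"rows": [0,0,0,0,0,0,0,0,0,0,0,0,0,0,0,0,0,0,0,0], "fingers": 1}}

```text
clock: 20.05
tcp_pos: [0.6013, 0.2314, 0.1123]
orientation: [-2.356, -2.078, -0.0]
contact_force: [0.9, -0.6, -0.4]
grip_width: 0.0859
gripper_force: 0.0
```

Call:
{"api": "move_arm", "payload": {"rows": [0,0,-3,0,0,0,-7,0,-3,0,-11,0,-7,0,-12,0,-11,0,-12,0,-14,0,-12,0,-14,0,-12,0,-14,0,-12,0]}}

```text
clock: 21.05
tcp_pos: [0.5838, 0.0933, 0.2325]
orientation: [-2.355, -2.079, -0.001]
contact_force: [0.1, 0.7, 1.1]
grip_width: 0.0857
gripper_force: 0.0
```

```bash
python3 - <<'E'
from h import *
prof("w15");a=cv2.imread("pics/w15.png")
t=r.grab_frame("top");cv2.imwrite("pics/t15.png",t)
cv2.imwrite("pics/fin.png",np.hstack([cv2.resize(a[0:330,90:440],(424,400)),rect("top",t,.50,.68,.16,.34,.161,2090)[:400]if 0 else cv2.resize(rect("top",t,.50,.68,.16,.34,.161,2000),(376,376)).copy() if 0 else cv2.resize(rect("top",t,.50,.68,.16,.34,.161,2000),(376,400))]))
E
```

```text
[0.1  0.03 0.03] rack [ 0.018  -0.1322  0.2325]
tcp [0.5838 0.0933 0.2325] phi 82.86 tilt -1.0000 t 21.05 j [ 0.07  0.39 -0.43  1.75  0.18  1.04 -0.55]
SHIFT cm [0. 0. 0.] twist 0.0
F [0.1 0.7 1.1] w 0.0857 g 0.0
row: mean/std [(150, 94, 10), (155, 95, 10), (160, 92, 16), (165, 85, 23), (170, 77, 25), (175, 70, 23), (180, 69, 19), (185, 82, 27), (190, 101, 25), (195, 112, 16), (200, 117, 13), (205, 116, 13), (210, 115, 15), (215, 110, 16), (220, 119, 22), (225, 116, 24), (230, 118, 24), (235, 125, 24), (240, 136, 20), (245, 146, 9), (250, 147, 2), (255, 148, 2), (260, 147, 2), (265, 147, 2), (270, 147, 2), (275, 147, 3), (280, 142, 16), (285, 138, 19), (290, 137, 19), (295, 132, 22), (300, 114, 24), (305, 92, 11), (310, 56, 11), (315, 63, 10), (320, 60, 9), (325, 46, 7), (330, 38, 4), (335, 40, 3), (340, 39, 3)]
```

View pics/fin.png

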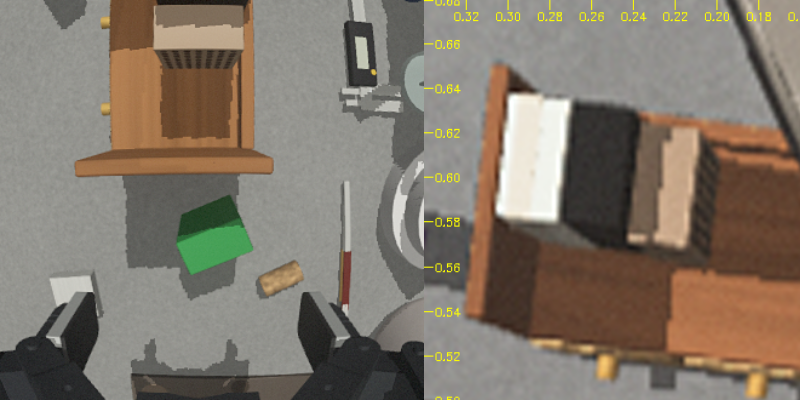

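The final view shows white, black and fawn blocks standing face to face against the left cheek. I'll check their depth at the rail and their squareness numerically.

```bash
python3 - <<'E'
from h import *
a=cv2.imread("pics/w15.png")
def edges(row,c0,c1,n=4):
    g=cv2.cvtColor(a,cv2.COLOR_BGR2GRAY).astype(float)[row-1:row+2].mean(0); d=np.abs(np.convolve(g,[1,1,-1,-1],'same')/2)
    idx=[i for i in range(c0,c1) if d[i]>10 and d[i]==d[i-3:i+4].max()]; return [(i,int(d[i])) for i in idx]
for row in(32,36,132,136,140): print(row,edges(row,130,340))
g=cv2.cvtColor(a,cv2.COLOR_BGR2GRAY)
print(g[10:60,255].tolist(),g[120:150,200].tolist(),g[120:150,290].tolist())
E
```

```text
32 [(180, 53), (217, 83), (291, 41), (300, 23)]
36 [(180, 60), (217, 74), (291, 32), (300, 13)]
132 [(153, 16), (316, 29)]
136 [(151, 29), (316, 41)]
140 [(152, 23), (316, 42)]
[111, 110, 113, 112, 112, 114, 113, 112, 113, 112, 112, 107, 168, 179, 174, 175, 174, 174, 176, 173, 175, 173, 173, 174, 173, 172, 172, 169, 173, 170, 113, 60, 38, 53, 49, 56, 53, 47, 70, 38, 61, 53, 54, 51, 53, 50, 70, 83, 80, 87] [126, 123, 131, 87, 89, 86, 87, 86, 88, 86, 95, 115, 119, 123, 119, 123, 120, 120, 120, 122, 122, 123, 119, 96, 77, 93, 91, 95, 97, 96] [134, 125, 96, 78, 87, 84, 91, 95, 83, 100, 120, 127, 131, 125, 129, 127, 128, 127, 127, 126, 125, 119, 92, 116, 147, 145, 143, 145, 142, 147]
```

```bash
python3 - <<'E'
from h import *
f=lambda uv,z:np.array([inrack(p)[:2]*1000 for p in wray(uv,z)]).round(1)
print("cheek ends",f([[151.5,137],[316,136]],.161).tolist(),"cheek inner/outer",f([[200,130.5],[290,129.5],[200,143],[290,141.5]],.161).tolist())
print("honey",f([[217,36],[291,35],[220,40],[288,40]],.141).tolist())
t=cv2.imread("pics/t15.png")
E
```

```text
cheek ends [[-53.6, -77.2], [61.1, -77.3]] cheek inner/outer [[-18.3, -73.8], [42.9, -73.2], [-18.5, -82.4], [43.1, -81.5]]
honey [[-8.7, -4.1], [45.6, -3.2], [-6.5, -7.4], [43.4, -7.2]]
```

Call:
{"api": "move_arm", "payload": {"rows": [6,0,-3,0,7,0,-3,0,7,0,-3,0,7,0,-3,0]}}

```text
clock: 21.65
tcp_pos: [0.5923, 0.1605, 0.2614]
orientation: [2.357, 2.077, -0.003]
contact_force: [0.1, 0.3, 0.3]
grip_width: 0.0856
gripper_force: 0.0
```

```bash
python3 - <<'E'
from h import *
a=r.grab_frame("wrist");cv2.imwrite("pics/w16.png",a)
O[:]=rk(.00375,.004,0)[:2]
g=cv2.cvtColor(a,cv2.COLOR_BGR2GRAY)
inv=lambda x,y,z:fish((np.array(rk(x,y,z))-r.get_obs()['tcp_pos'])@Ro.from_rotvec(r.get_obs()['orientation']).as_matrix())[0]
for nm,y,z in(("white",.0625,.161),("black",.0325,.161),("honey",.0025,.141)):
    for dy in(-.008,.006):
        # resample along rack x at that y
        xs=np.arange(-.03,.065,.0005);P=np.array([inv(x,y+dy,z) for x in xs]).astype(np.float32)
        v=cv2.remap(g,P[:,0].reshape(1,-1),P[:,1].reshape(1,-1),1)[0].astype(float)
        d=np.abs(np.convolve(v,[1,1,1,0,-1,-1,-1],'same'))/3
        print(nm,dy,[(round(xs[i]*1000,1),int(d[i])) for i in range(4,len(xs)-4) if d[i]>12 and d[i]==d[i-6:i+7].max()])
for x in(-.002,.02,.04):
    ys=np.arange(-.02,.095,.0005)
    for z in(.161,.141):
        P=np.array([inv(x,y,z) for y in ys]).astype(np.float32);v=cv2.remap(g,P[:,0].reshape(1,-1),P[:,1].reshape(1,-1),1)[0].astype(float)
        d=np.abs(np.convolve(v,[1,1,1,0,-1,-1,-1],'same'))/3
        print("y-scan x",x,"z",z,[(round(ys[i]*1000,1),int(d[i])) for i in range(4,len(ys)-4) if d[i]>12 and d[i]==d[max(0,i-6):i+7].max()])
E
```

```text
white -0.008 [(np.float64(-11.0), 129), (np.float64(43.5), 114)]
white 0.006 [(np.float64(-12.0), 147), (np.float64(44.0), 138), (np.float64(50.0), 72)]
black -0.008 [(np.float64(-11.0), 30), (np.float64(-10.5), 30), (np.float64(44.5), 65)]Traceback (most recent call last):
  File "<stdin>", line 9, in <module>
  File "<stdin>", line 5, in <lambda>
ValueError: time passes only in moves, steps and waits
```

```bash
python3 - <<'E'
from h import *
g=cv2.cvtColor(cv2.imread("pics/w16.png"),cv2.COLOR_BGR2GRAY)
O[:]=rk(.00375,.004,0)[:2]
o=r.get_obs();R=Ro.from_rotvec(o['orientation']).as_matrix();p=o['tcp_pos']
def scan(pts,lab):
    P=fish((np.array([rk(*q) for q in pts])-p)@R).astype(np.float32)
    v=cv2.remap(g,P[:,0].reshape(1,-1),P[:,1].reshape(1,-1),1)[0].astype(float);d=np.abs(np.convolve(v,[1,1,1,0,-1,-1,-1],'same'))/3
    return [(round(float(lab[i])*1000,1),int(d[i])) for i in range(4,len(lab)-4) if d[i]>12 and d[i]==d[max(0,i-6):i+7].max()]
xs=np.arange(-.03,.065,.0005);ys=np.arange(-.02,.095,.0005)
for nm,y,z in(("black",.0325,.161),("honey",.0025,.141)):
    for dy in(-.012,-.008,.006,): print(nm,dy,scan([(x,y+dy,z) for x in xs],xs))
for x in(-.002,.018,.038):
    for z in(.161,.141): print("y at",x,z,scan([(x,y,z) for y in ys],ys))
xs=np.arange(-.075,.075,.0005);print("cheek left",scan([(x,.0825,.161) for x in xs],xs),"right",scan([(x,-.0825,.161) for x in xs],xs))
xs=np.arange(.0,.08,.0005);print("rail z=.086",scan([(x,-.04,.086) for x in xs],xs),scan([(x,-.03,.086) for x in xs],xs))
E
```

```text
black -0.012 [(-11.0, 33), (44.5, 65)]
black -0.008 [(-11.0, 30), (-10.5, 30), (44.5, 65)]
black 0.006 [(-11.0, 30), (44.5, 60)]
honey -0.012 [(-12.5, 36), (42.0, 28), (50.0, 26)]
honey -0.008 [(-12.0, 38), (42.0, 27), (42.5, 27), (50.0, 16)]
honey 0.006 [(-13.0, 66), (42.5, 22), (43.0, 22), (49.5, 21)]
y at -0.002 0.161 [(-11.5, 82), (1.5, 53), (15.5, 71), (47.0, 133), (76.5, 125), (86.5, 35), (91.0, 99)]
y at -0.002 0.141 [(-13.0, 84), (1.5, 56), (16.5, 72), (50.5, 129), (82.5, 119)]
y at 0.018 0.161 [(-11.5, 76), (2.0, 59), (16.0, 66), (47.5, 132), (76.5, 131), (90.5, 153)]
y at 0.018 0.141 [(-13.0, 76), (1.5, 60), (16.5, 69), (51.0, 130), (63.5, 12), (83.0, 129)]
y at 0.038 0.161 [(-11.5, 92), (2.0, 54), (16.0, 70), (47.0, 127), (77.0, 122), (91.0, 152)]
y at 0.038 0.141 [(-12.5, 41), (1.5, 52), (16.5, 65), (51.0, 122), (83.0, 123)]
cheek left [(-58.5, 48), (56.0, 41)] right [(-58.0, 28), (57.5, 32)]
rail z=.086 [(39.0, 40), (47.0, 67), (57.5, 25)] [(40.0, 38), (47.0, 66), (57.5, 17)]
```

```bash
python3 -c "
from bench import r
print(r.hand_in())"
```

```text
the job is handed in; nothing more can be done
None
```

I handed the job in with the honeycomb block standing on its short end as third in the row; in my last measurements all three blocks were square, face to face against the left cheek, and within about 5 mm of the rail (the hand-in returned no verdict).

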